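# Disinfect the trimming knife between lots

### The arm

A 6-joint arm with a two-finger parallel gripper is mounted at the origin on the work surface. World frame = base frame: x ahead of the robot, y to its left, z up, the work surface at z = 0. Lengths are in m, angles in degrees, forces in N, time in s.
With the tool pointing down it reaches from about 0.3 to 0.75 m from the base axis. Payload 8.5 kg.
Tool frame: the origin (TCP) lies midway between the tips of the shut fingers; the grasp point (between the pads) lies 19 mm behind it; z points along the fingers, y is the direction in which the jaws open and shut (so a half turn about z gives the same grasp; the last joint's range is limited). The gripper opens to 85 mm and grips with 20 to 120 N. Pads are 22 mm wide; open, the fingers measure 114 mm over their backs; the gripper's body (76 mm by 85 mm) begins 54 mm behind the grasp point. The pads swing forward as they close: fully open they stand 13 mm farther back than shut.
Start: joints at [-75.82, 21.807, 74.336, -0, 83.858, -12.336], TCP at [0.246, -0.492, 0.231] pointing down, gripper open.
Joint ranges: [-178.18, 178.18], [-50.72, 133.34], [12.68, 142.11], [-81.47, 261.47], [9.98, 163.14], [-165.26, 165.26]. Speed limits (degrees/s): [136.94, 136.94, 180, 180, 180, 180].

### API

Orientations are given as a 3x3 rotation matrix whose columns are the frame's x, y, z axes.
In Python, from rig import env gives the robot as it stands.
- The arm moves only by the shell command python3 -m inch 'ROWS' [FORCE]. ROWS is text: rows parted by semicolons, each of 5 numbers parted by spaces: the finger opening in mm, from 0 to 85.4, then the shift along the tool's x, y, z in mm, then the turn about the tool's z in degrees. In form: jaw dx dy dz turn; .... A call has 1 to 10 rows; each row is the pose to reach, as a shift and turn from the pose commanded when the call began, along the tool's axes at that moment; what a row does not reach only later rows make up. A row lasts 1/8 s, in which the tool goes at most 62.5 mm and 10.7 degrees, less where a joint would pass 70% of its speed; a pose out of reach is approached as far as the arm can. A call with a gripper value outside its range is refused whole. The fingers move at their own pace and stop on an object; FORCE is the grip in N (left out, the last holds). Time passes only in rows, so rows that repeat a pose let the fingers close. It gives the time, the measured TCP pose, the force and the opening at its end, in the units of the state.
- env.observe(): the state, without advancing time (a new reading comes with each control period).
- env.get_image(name): name is "side" or "top" or "wrist"; returns a dict with "color" (384x512x3 uint8, blue, green, red), "range_z" (384x512 float32, m along the optical axis (not along the pixel's ray), 0 where there is no reading), "fov_y" (degrees; the focal length in pixels is half the picture's height over the tangent of half this angle, whatever the lens; pixels are square), "cx", "cy" (the principal point, pixels), "R" (3x3) and "t" (3): a world point X has camera coordinates R X + t. Camera axes: x right, y down, z forward; pixel columns grow to the right and rows downward; lengths in m; the calibration is good to about 2 mm. A picture is of the moment at which its call begins.
- env.close_job(): hands the job in, once; it reports no verdict.
The state is a dict: "time_s": time; "q": joint angles; "qvel": joint speeds; "joint_efforts": joint torques, N m; "position": TCP position; "tool_rot": TCP orientation; "ft_force": force on the tool from outside, world axes, zero at the start; "wrist_torque": the same for the moment, N m; "grip_width": finger opening in m.
Only numpy, scipy, OpenCV 4.12 (cv2) and the standard library are available. Lean on these libraries where they do the work, as an engineer would, in place of code of your own. Each camera call takes 0.05 s, during which the arm holds its last target.

### The job

Before the next lot, disinfect the dirty trimming knife, the short straight one lying on the bench: pick it up, dip its whole blade into the steel pot, right up to the handle, and hold it there for a good second without knocking the pot. Then lay it gently, flat, on the floor of the white tray, beside the long knife already there and not on top of it. Leave everything else where it is.

Things in the scene. Friction and masses are not known exactly. Their poses are not given: they have to be found in the camera images.
- knife: Trimming knife lying flat, loose: straight pointed steel blade 78 x 19 x 2.5 mm, black handle 110 long, 24 wide, 16 mm thick; 0.09 kg (+-30 %). Origin on the handle's underside where the blade begins; x along the blade to the point, handle to -x, y across the blade, z up. Blade and handle are centred 8 mm above the underside. Balances 30 to 40 mm behind the origin, in the handle.
- knife_tip (a point): The point of the trimming knife's blade, on its centre line; same axes as the knife.
- knife_heel (a point): Where the trimming knife's blade enters the handle, on its centre line, 78 mm behind the point.
- knife_butt (a point): The rear end of the trimming knife's handle, on its centre line, 110 mm behind the heel.
- pot: Disinfectant pot: open round steel pot standing loose, 1.2 kg, empty. 140 mm across outside, 134 mm inside, 100 mm high, inner floor 4 mm above the bench; two loop handles, along its y axis, reach 91 mm from the axis at 82 mm height. Origin on its axis at the underside, z up. Pot and tray may change sides of the bench.
- pot_rim (a point): Centre of the pot's open mouth, level with its rim, 100 mm above its underside.
- tray: Shallow white plastic tray, fixed, 325 mm by 176 mm outside (339 by 189 mm over its flange), 20 mm high, walls and floor 3 mm thick. Origin under its centre, x along its length, y along its width, z up. The long knife lies in it along the wall on its +y side; the -y side is free.
- tray_floor (a point): Centre of the tray's inner floor, 3 mm above the bench; same axes as the tray.
- long_knife: A clean long knife lying flat in the tray, along its length near the +y wall: blade 165 mm by 29 mm, black handle 120 mm by 24 mm by 16 mm. Origin on the underside where the blade begins, x towards the point. To be left alone.
- hook_knife: Knife with a hooked blade lying on the bench, on the other side of the chicory head from the trimming knife; same black handle (110 x 24 x 16 mm), blade curving to its left (+y), 62 mm long, reaching 36 mm to that side. Origin on the underside where the blade begins, x along the handle's line towards the blade. To be left alone.
- jug: White plastic measuring jug, 150 mm high, 104 mm across the rim, handle at +y. Origin under its centre. To be left alone.
- bottle: White plastic bottle of concentrate, 68 mm across, 200 mm high. Origin under its centre. To be left alone.
- scrub_brush: Wooden scrubbing brush lying bristles down, 110 mm by 50 mm by 36 mm. Origin under its centre. To be left alone.
- head_a: Loose red chicory head lying on the bench between the two knives, 215 mm long, 60 mm thick. Origin under its middle, x along its length. To be left alone.
Things that resemble listed ones, but are neither listed nor needed, are in the scene too. Leave any pink look-alike of the knife alone.

How it is judged:
By the outcome, as a careful person would: the job done as asked, in the order asked, and still so for the second after the job is handed in, with the robot touching nothing.
It also fails if it takes over 53 s, if anything falls off the work surface, if the arm or the gripper's body presses on something with over 40 N, if the wrist force passes 120 N, or if a joint passes its speed limit or range.

## Working session

There is one attempt and no reset: what is moved stays moved. The work goes in short steps, Python scripts to look and compute and a shell command to move; the robot and the scene stay as the last step left them, time stands still between calls to the robot, and variables do not carry over. Pictures are saved under pics/ and viewed, and the job is handed in when it is done.

```bash
ls; mkdir -p pics; python3 - <<'E'
from rig import env
import cv2,numpy as np
o=env.observe();print({k:np.round(v,3).tolist() for k,v in o.items()})
for n in ["top","side","wrist"]:
    d=env.get_image(n);cv2.imwrite(f"pics/{n}0.png",d["color"]);print(n,d["fov_y"],d["cx"],d["cy"],d["R"],d["t"])
E
```

```text
pics
{'time_s': 0.0, 'q': [-75.82, 21.843, 74.387, 0.0, 83.859, -12.335], 'qvel': [0.041, -0.051, -0.009, 0.047, 0.036, 0.014], 'joint_efforts': [-0.003, -44.847, -23.128, -0.0, 0.005, -0.0], 'position': [0.245, -0.492, 0.231], 'tool_rot': [[0.895, 0.446, -0.0], [0.446, -0.895, 0.001], [0.0, -0.002, -1.0]], 'ft_force': [-0.43, -0.2, 0.519], 'wrist_torque': [0.03, -0.001, -0.007], 'grip_width': 0.085}
top 45.97717081441121 249.35283022814932 184.27829235645848 [[ 0.02196187 -0.99943129 -0.02558857]
 [-0.99764729 -0.02024572 -0.06549807]
 [ 0.06494276  0.02696683 -0.99752455]] [0.02630884 0.46235656 1.19674346]
side 49.47008384705052 252.3213169337424 193.97889672456066 [[-0.75870875 -0.65120624  0.01707226]
 [-0.4355504   0.48761524 -0.75665529]
 [ 0.48441396 -0.58151682 -0.65359108]] [0.38678042 0.27421044 0.84453768]
wrist 59.463597287513835 257.70203223619444 194.64254696604235 [[ 0.44666305 -0.89469858 -0.00256322]
 [-0.8465582  -0.42355342  0.32239993]
 [-0.28953642 -0.14183423 -0.94660008]] [-0.54997307 -0.04224674  0.3813267 ]
```

View pics/top0.png

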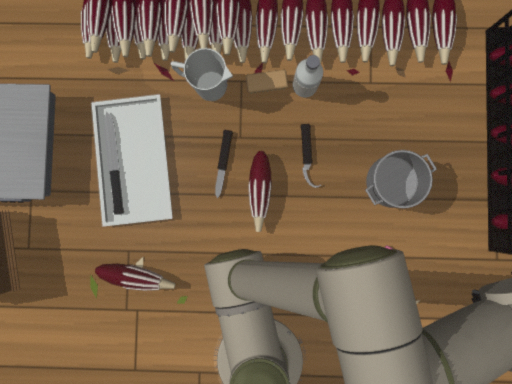

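View pics/side0.png

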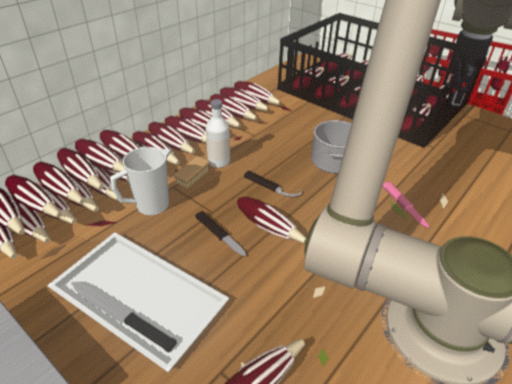

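View pics/wrist0.png

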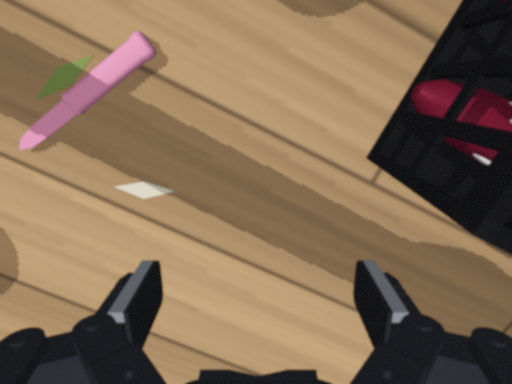

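The top view shows the trimming knife with its butt near (228,131) and tip near (217,196). The tray is on the left, with the long knife on its left side and the right side free. The pot is near (401,180), and the pink look-alike shows up in the side and wrist views. Next I'll measure.

```bash
cat > h.py <<'E'
from rig import env
import cv2,numpy as np
def ray(d,u,v,z):
    f=d["color"].shape[0]/2/np.tan(np.radians(d["fov_y"]/2));R=np.array(d["R"]);t=np.array(d["t"])
    c=-R.T@t;r=R.T@np.array([(u-d["cx"])/f,(v-d["cy"])/f,1]);return c+r*(z-c[2])/r[2]
def proj(d,X):
    f=d["color"].shape[0]/2/np.tan(np.radians(d["fov_y"]/2));p=np.array(d["R"])@np.array(X)+np.array(d["t"]);return np.array([d["cx"]+f*p[0]/p[2],d["cy"]+f*p[1]/p[2]])
def cloud(d):
    f=d["color"].shape[0]/2/np.tan(np.radians(d["fov_y"]/2));Z=d["range_z"];v,u=np.mgrid[:Z.shape[0],:Z.shape[1]]
    P=np.stack([(u-d["cx"])/f*Z,(v-d["cy"])/f*Z,Z],-1)-np.array(d["t"]);W=P@np.array(d["R"]);W[Z<=0]=np.nan;return W
E
python3 - <<'E'
from h import *
d=env.get_image("top");c=d["color"].astype(int);W=cloud(d)
print("bench z",np.nanmedian(W[240:250,200:240,2]))
def box(m,n):
    p=np.argwhere(m)[:,::-1].astype(np.float32);r=cv2.minAreaRect(p);b=cv2.boxPoints(r);print(n,len(p),r);return b
roi=np.zeros(c.shape[:2],bool);roi[120:172,212:240]=1
dark=(c.max(2)<60)&roi
b=box(dark,"handle");print(np.round([ray(d,u,v,.016) for u,v in b],4))
k=np.zeros_like(roi);k[120:202,208:240]=1
W2=W[...,2]
# blade greyish: low saturation
blade=(c.max(2)-c.min(2)<25)&(c.max(2)>90)&k
p=np.argwhere(blade);print(len(p),p.min(0),p.max(0));
tip=p[p[:,0].argmax()];print("tip",tip[::-1],ray(d,tip[1],tip[0]+.5,.008))
b=box(blade,"blade");print(np.round([ray(d,u,v,.008) for u,v in b],4))
# tray
t=np.zeros_like(roi);t[85:235,85:180]=1
white=(c.min(2)>120)&((c.max(2)-c.min(2))<40)&t
b=box(white,"tray");print(np.round([ray(d,u,v,.02) for u,v in b],4))
# pot
q=W[140:215,355:445];m=(q[...,2]>.09)&(q[...,2]<.115);P=q[m][:,:2];print("pot pts",len(P))
(cx,cy),r=cv2.minEnclosingCircle(P.astype(np.float32));print(cx,cy,r,P.min(0),P.max(0))
m=(q[...,2]>.0)&(q[...,2]<.115);
# jug
q=W[40:105,165:240];m=(q[...,2]>.03);P=q[m];print("jug",P.min(0),P.max(0))
q=W[50:105,290:326];m=(q[...,2]>.03);P=q[m];print("bottle",P.min(0),P.max(0))
q=W[145:235,245:275];m=(q[...,2]>.02);P=q[m];print("head",P.min(0),P.max(0))
w=env.get_image("wrist");print("cam",-np.array(w["R"]).T@w["t"])
im=cv2.resize(d["color"][85:235,85:245],None,fx=4,fy=4,interpolation=cv2.INTER_NEAREST);cv2.imwrite("pics/zoom.png",im)
im=cv2.resize(d["color"][130:230,340:450],None,fx=5,fy=5,interpolation=cv2.INTER_NEAREST);cv2.imwrite("pics/zoompot.png",im)
E
```

```text
bench z -0.0006424125415468072
handle 329 ((224.671142578125, 149.53021240234375), (9.036836624145508, 38.927913665771484), 10.007979393005371)
[[0.504  0.1245 0.016 ]
 [0.6084 0.1089 0.016 ]
 [0.6045 0.0847 0.016 ]
 [0.5002 0.1004 0.016 ]]
172 [170 215] [197 224]
tip [217 197] [0.42471634 0.12268994 0.008     ]
blade 172 ((219.1157989501953, 183.3439483642578), (6.835556507110596, 27.631864547729492), 10.007979393005371)
[[0.4276 0.1326 0.008 ]
 [0.5015 0.1216 0.008 ]
 [0.4986 0.1033 0.008 ]
 [0.4248 0.1144 0.008 ]]
tray 7972 ((130.7970428466797, 159.97030639648438), (126.07121276855469, 70.64764404296875), 84.2894058227539)
[[0.6807 0.4772 0.02  ]
 [0.703  0.2852 0.02  ]
 [0.364  0.2396 0.02  ]
 [0.341  0.4279 0.02  ]]
pot pts 455
0.47729137539863586 -0.3460601568222046 0.07306239008903503 [ 0.40747767 -0.41805478] [ 0.54980953 -0.274346  ]
jug [0.67976944 0.07063317 0.03003595] [0.84762521 0.27135757 0.15327919]
bottle [ 0.70250995 -0.15171465  0.03049428] [ 0.82479976 -0.06503161  0.20300404]
head [ 0.33822995 -0.02166722  0.02334961] [0.54951955 0.03700101 0.06287254]
cam [ 0.32030327 -0.45589589  0.3733472 ]
```

View pics/zoom.png

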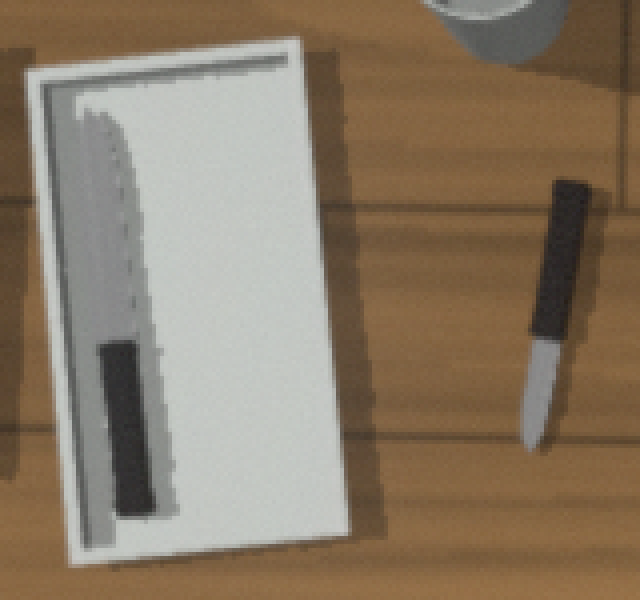

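View pics/zoompot.png

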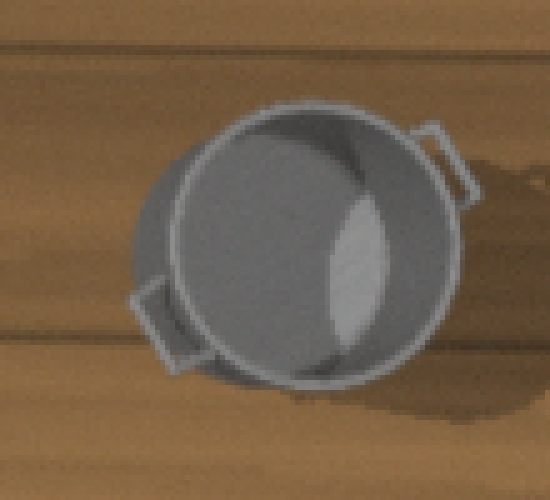

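The measurements:

| Item | Position (m) |
|---|---|
| Knife butt | (0.612, 0.096) |
| Knife tip | (0.426, 0.1235) |
| Pot axis | (0.478, -0.346) |
| Tray centre | (0.522, 0.358), yaw about 8° |

The tool can't tilt. So I'll grip the very end of the handle lightly and let the knife pivot blade-down.

```bash
python3 -m inch '50 58 -37 0 -10; 50 116 -74 0 -20; 50 174 -110 0 -30; 50 232 -147 0 -40; 50 290 -184 0 -50; 50 348 -221 0 -60; 50 407 -258 0 -70; 50 465 -294 0 -80; 50 523 -331 0 -90; 50 582 -368 0 -100'; python3 -m inch '50 0 0 0 -10; 50 0 0 0 -20; 50 0 0 0 -30; 50 0 0 0 -40;50 0 0 0 -45;50 0 0 0 -45'; python3 - <<'E'
from h import *
o=env.observe();print(o['time_s'],o['position'],o['tool_rot'],o['grip_width'],o['ft_force'])
cv2.imwrite("pics/w1.png",env.get_image("wrist")["color"])
E
```

```text
time_s: 1.5
position: [0.5698, 0.0447, 0.2313]
tool_rot: [[-0.6, 0.8, 0.0], [0.8, 0.6, -0.0], [-0.0, 0.0, -1.0]]
ft_force: [1.1, -2.0, 0.1]
grip_width: 0.0502
time_s: 2.25
position: [0.5689, 0.0427, 0.2312]
tool_rot: [[-0.989, 0.148, -0.0], [0.148, 0.989, 0.0], [0.0, -0.0, -1.0]]
ft_force: [-0.6, 0.6, -0.5]
grip_width: 0.0503
2.25 [0.56893827 0.04266646 0.23119627] [[-9.88933146e-01  1.48361524e-01 -3.02194528e-04]
 [ 1.48361521e-01  9.88933192e-01  3.09954298e-05]
 [ 3.03448728e-04 -1.41816319e-05 -9.99999954e-01]] 0.050327233483019686 [-0.56441525  0.57571008 -0.46713426]
```

View pics/w1.png

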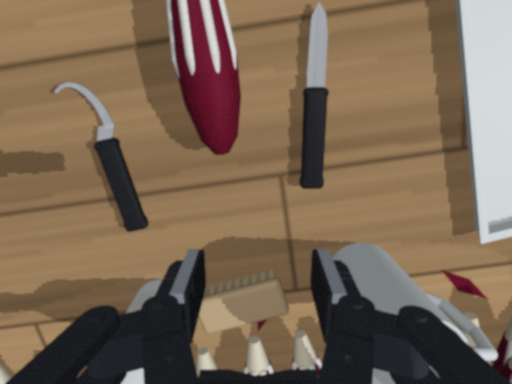

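The wrist view shows the knife's tip at (319,3), heel at (315,88) and butt at (312,187), roughly along tool x. I'll refine from this view.

```bash
python3 - <<'E'
from h import *
d=env.get_image("wrist");c=d["color"].astype(int);o=env.observe();R=np.array(o['tool_rot']);p=o['position']
m=np.zeros(c.shape[:2],bool);m[60:200,285:345]=1
m&=c.max(2)<75
pts=np.argwhere(m)[:,::-1].astype(np.float32)
r=cv2.minAreaRect(pts);b=cv2.boxPoints(r);print(r)
P=np.array([ray(d,u,v,.014) for u,v in b]);print(P.round(4))
T=((P-p)@R*1000).round(1);print(T)
print("tip",(ray(d,319,3,.008)).round(4))
E
```

```text
((308.2685546875, 137.21255493164062), (32.55529022216797, 100.00300598144531), 3.1449575424194336)
[[0.6033 0.0727 0.014 ]
 [0.4984 0.091  0.014 ]
 [0.5051 0.1236 0.014 ]
 [0.6108 0.1085 0.014 ]]
[[-29.5  34.8 217.2]
 [ 77.   37.2 217.3]
 [ 75.3  70.4 217.3]
 [-31.6  71.4 217.2]]
tip [0.4261 0.1234 0.008 ]
```

```bash
python3 - <<'E'
from h import *
d=env.get_image("wrist");o=env.observe();R=np.array(o['tool_rot']);p=o['position']
for n,u,v,z in [("butt",312,186,.010),("buttL",301,186,.01),("buttR",324,186,.01),("heel",315.5,88,.012),("tip",319,3,.008)]:
    X=ray(d,u,v,z);print(n,X.round(4),((X-p)@R*1000).round(1))
g=np.hstack([cv2.resize(d["color"][80:200,280:350],None,fx=5,fy=5)]);cv2.imwrite("pics/g.png",g)
E
```

```text
butt [0.6081 0.0984 0.01  ] [-30.5  61.  221.3]
buttL [0.6063 0.0861 0.01  ] [-30.5  48.5 221.3]
buttR [0.6102 0.1118 0.01  ] [-30.5  74.6 221.3]
heel [0.5032 0.112  0.012 ] [ 75.3  58.8 219.3]
tip [0.4261 0.1234 0.008 ] [153.3  58.5 223.3]
```

View pics/g.png

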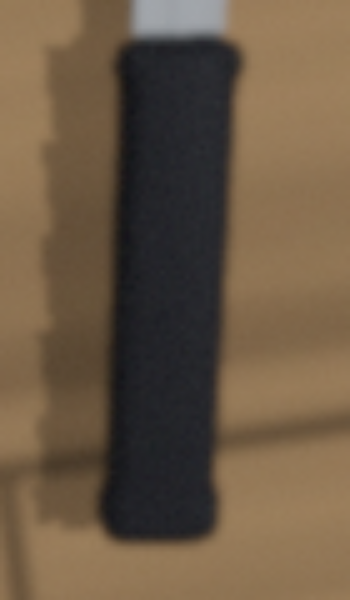

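```bash
python3 -m inch '50 -25 61 0 1; 50 -25 61 60 1; 50 -25 61 120 1; 50 -25 61 170 1; 50 -25 61 205 1; 50 -25 61 226 1;50 -25 61 226 1;50 -25 61 226 1' 20; python3 - <<'E'
from h import *
o=env.observe();print(o['time_s'],o['position'],o['grip_width'],o['ft_force'])
cv2.imwrite("pics/w2.png",env.get_image("wrist")["color"])
E
```

```text
time_s: 3.4
position: [0.6033, 0.0993, 0.0064]
tool_rot: [[-0.986, 0.165, 0.002], [0.165, 0.986, -0.0], [-0.002, 0.0, -1.0]]
ft_force: [0.5, 0.6, 0.4]
grip_width: 0.0502
3.4 [0.60333129 0.09929196 0.00636419] 0.05022075324902633 [0.50213876 0.57003106 0.37186449]
```

View pics/w2.png

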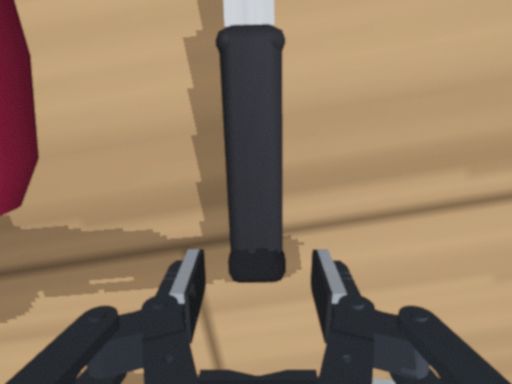

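The fingers straddle the last few mm of the butt, which ends at (257,280), and are centred on it. I'll close lightly.

```bash
python3 -m inch '20 0 0 0 0;20 0 0 0 0;20 0 0 0 0;20 0 0 0 0' 20; python3 -m inch '20 0 0 -20 0;20 0 0 -60 0;20 0 0 -120 0;20 0 0 -120 0'; python3 - <<'E'
from h import *
cv2.imwrite("pics/w3.png",env.get_image("wrist")["color"])
cv2.imwrite("pics/s3.png",env.get_image("side")["color"])
E
```

```text
time_s: 3.95
position: [0.6031, 0.0993, 0.0063]
tool_rot: [[-0.986, 0.165, 0.001], [0.165, 0.986, -0.0], [-0.001, 0.0, -1.0]]
ft_force: [-2.3, 0.2, 5.3]
grip_width: 0.0234
time_s: 4.45
position: [0.6047, 0.0994, 0.13]
tool_rot: [[-0.986, 0.165, 0.009], [0.165, 0.986, -0.0], [-0.009, 0.001, -1.0]]
ft_force: [0.4, 0.3, -1.8]
grip_width: 0.0229
```

View pics/w3.png

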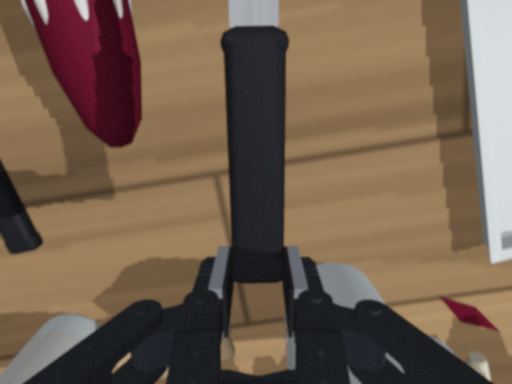

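View pics/s3.png

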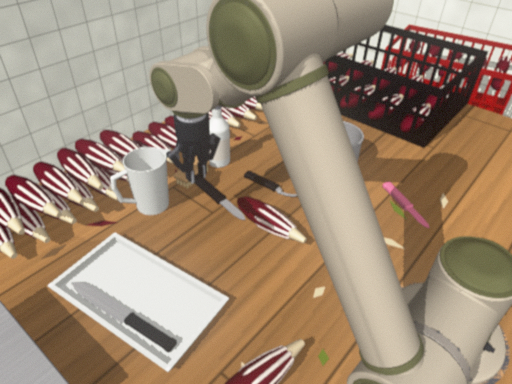

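The knife is held level, with no pivot at 20 N. I'll lower it close to the bench and ease the jaws gradually so it can pivot.

```bash
cat > look.py <<'E'
from h import *
import sys
n=sys.argv[1]
o=env.observe();print(round(o['time_s'],2),o['position'].round(4) if hasattr(o['position'],'round') else o['position'],round(o['grip_width'],5),np.round(o['ft_force'],1),np.round(o['wrist_torque'],3))
w=env.get_image("wrist")["color"];s=env.get_image("side")["color"]
cv2.imwrite(f"pics/{n}.png",cv2.resize(np.hstack([w,s]),(800,300)))
E
python3 -m inch '20 0 0 40 0;20 0 0 70 0;20 0 0 70 0;22.6 0 0 70 0;22.6 0 0 70 0'; python3 look.py a1;  python3 -m inch '23 0 0 0 0;23 0 0 0 0'; python3 look.py a2
```

```text
time_s: 5.18
position: [0.6033, 0.0993, 0.0564]
tool_rot: [[-0.986, 0.165, 0.002], [0.165, 0.986, -0.0], [-0.002, 0.0, -1.0]]
ft_force: [0.4, -0.1, -1.4]
grip_width: 0.0236
5.17 [0.6033 0.0993 0.0564] 0.02362 [ 0.4 -0.1 -1.4] [-0.056 -0.114 -0.024]
time_s: 5.52
position: [0.6028, 0.0993, 0.0555]
tool_rot: [[-0.986, 0.165, 0.0], [0.165, 0.986, -0.0], [-0.0, 0.0, -1.0]]
ft_force: [0.7, 0.2, -1.4]
grip_width: 0.0232
5.53 [0.6028 0.0993 0.0555] 0.02325 [ 0.7  0.2 -1.4] [ 0.027 -0.049 -0.008]
```

View pics/a2.png

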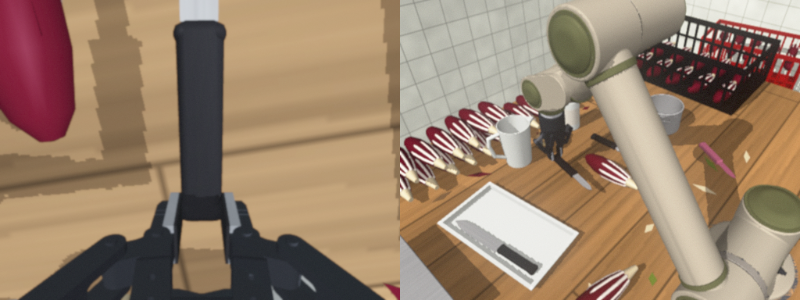

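```bash
python3 -m inch '23 0 0 20 0;23.5 0 0 20 0;23.5 0 0 20 0'; python3 look.py a3;  python3 -m inch '23.9 0 0 0 0;23.9 0 0 0 0'; python3 look.py a4; python3 -m inch '24.2 0 0 0 0;24.2 0 0 0 0'; python3 look.py a5
```

```text
time_s: 6.0
position: [0.603, 0.0993, 0.0359]
tool_rot: [[-0.986, 0.165, 0.001], [0.165, 0.986, -0.0], [-0.001, 0.0, -1.0]]
ft_force: [0.5, 0.5, -2.1]
grip_width: 0.0234
6.0 [0.603  0.0993 0.0359] 0.02344 [ 0.5  0.5 -2.1] [-0.055 -0.081  0.053]
time_s: 6.35
position: [0.6029, 0.0993, 0.0356]
tool_rot: [[-0.986, 0.165, 0.001], [0.165, 0.986, -0.0], [-0.001, 0.0, -1.0]]
ft_force: [1.0, 0.1, -0.6]
grip_width: 0.0237
6.35 [0.6029 0.0993 0.0356] 0.02372 [ 1.   0.1 -0.6] [-0.022 -0.087 -0.051]
time_s: 6.7
position: [0.6027, 0.0993, 0.0354]
tool_rot: [[-0.986, 0.165, 0.0], [0.165, 0.986, -0.0], [-0.0, -0.0, -1.0]]
ft_force: [-0.3, 0.4, 0.6]
grip_width: 0.0244
6.7 [0.6027 0.0993 0.0354] 0.02436 [-0.3  0.4  0.6] [ 0.022 -0.019 -0.005]
```

View pics/a3.png

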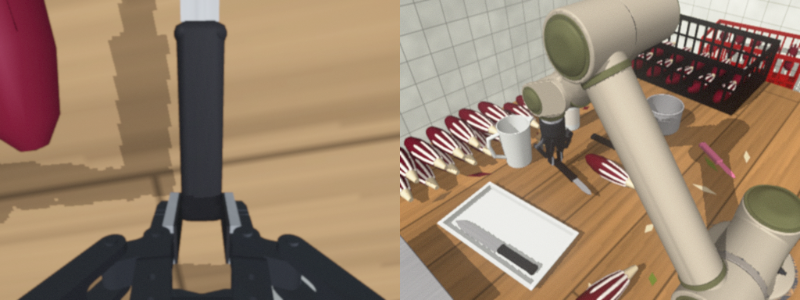

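View pics/a5.png

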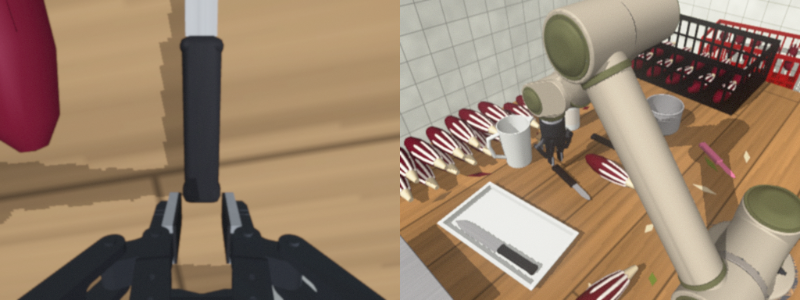

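View pics/a4.png

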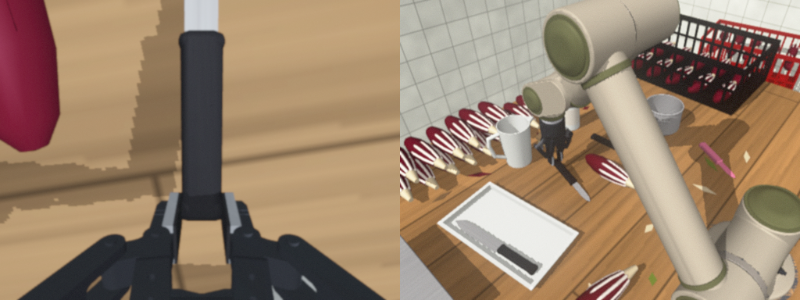

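At 23.9 mm the knife pivoted tip-down in the pads, and at 24.2 mm it slid out and dropped about 25 mm back to the bench. So 23.8 mm is the pivoting width. I'll find the butt again and regrasp.

```bash
python3 - <<'E'
from h import *
d=env.get_image("wrist");o=env.observe();R=np.array(o['tool_rot']);p=o['position']
s=512/400
for n,u,v,z in [("butt",202*s,201*s,.010),("heel",201.5*s,40*s,.014)]:
    X=ray(d,u,v,z);print(n,X.round(4),((X-p)@R*1000).round(1))
cv2.imwrite("pics/a6.png",d["color"])
E
```

```text
butt [0.6143 0.0973 0.01  ] [-11.7  -0.1  25.3]
heel [0.5091 0.1144 0.014 ] [94.8 -0.5 21.3]
```

View pics/a6.png

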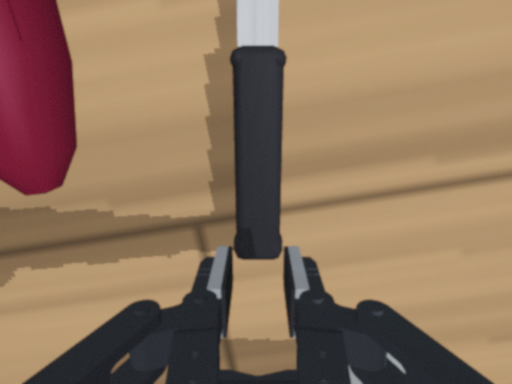

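The knife is flat on the bench with its butt at (257,258), centred between the fingers. I'll regrasp with the pads about 9 mm from the butt.

```bash
python3 -m inch '40 -3 0 0 0;40 -3 0 15 0;40 -3 0 28.5 0;40 -3 0 28.5 0;22 -3 0 28.5 0;22 -3 0 28.5 0;22 -3 0 28.5 0' 20; python3 -m inch '22 0 0 -15 0;22 0 0 -35 0;22 0 0 -35 0;23.7 0 0 -35 0;23.7 0 0 -35 0'; python3 look.py b1;  python3 -m inch '23.9 0 0 -5 0;23.9 0 0 -5 0'; python3 look.py b2
```

```text
time_s: 7.72
position: [0.6058, 0.0988, 0.0071]
tool_rot: [[-0.986, 0.165, 0.001], [0.165, 0.986, 0.0], [-0.001, 0.0, -1.0]]
ft_force: [0.4, 0.4, -0.5]
grip_width: 0.0232
time_s: 8.35
position: [0.6053, 0.0988, 0.0412]
tool_rot: [[-0.986, 0.165, -0.001], [0.165, 0.986, 0.0], [0.001, -0.0, -1.0]]
ft_force: [-0.4, 0.2, -0.7]
grip_width: 0.0236
8.35 [0.6053 0.0988 0.0412] 0.02364 [-0.4  0.2 -0.7] [ 0.012 -0.072  0.002]
time_s: 8.7
position: [0.6059, 0.0988, 0.0472]
tool_rot: [[-0.986, 0.165, 0.001], [0.165, 0.986, -0.0], [-0.001, 0.0, -1.0]]
ft_force: [1.1, -1.0, -1.8]
grip_width: 0.0237
8.7 [0.6059 0.0988 0.0472] 0.02375 [ 1.1 -1.  -1.8] [ 0.011 -0.044  0.03 ]
```

View pics/b1.png

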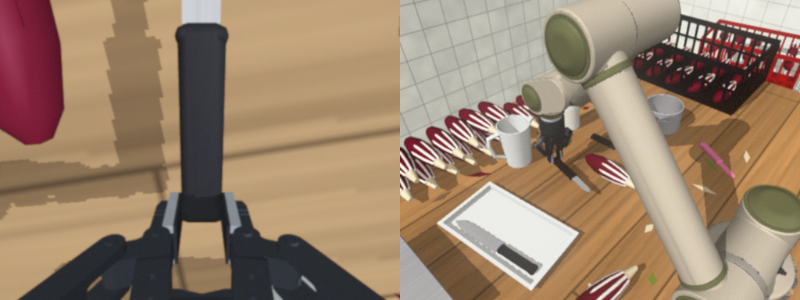

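View pics/b2.png

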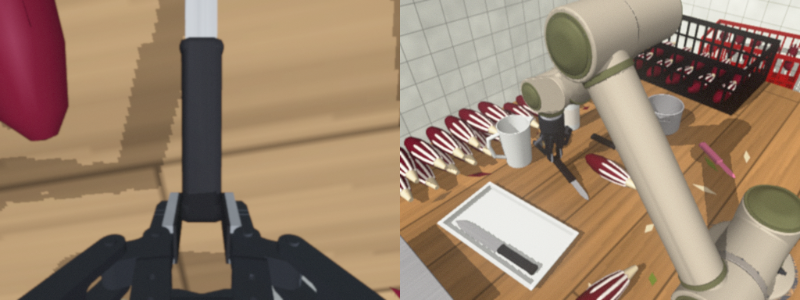

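It pivots at 23.9 mm without dropping. I'll lift slowly at that width.

```bash
python3 -m inch '23.9 0 0 -10 0;23.9 0 0 -20 0;23.9 0 0 -30 0;23.9 0 0 -40 0'; python3 look.py c1
```

```text
time_s: 9.3
position: [0.6058, 0.0988, 0.0878]
tool_rot: [[-0.986, 0.165, 0.001], [0.165, 0.986, 0.0], [-0.0, 0.0, -1.0]]
ft_force: [0.3, 0.9, -0.8]
grip_width: 0.024
9.3 [0.6058 0.0988 0.0878] 0.02401 [ 0.3  0.9 -0.8] [-0.064  0.03  -0.007]
```

View pics/c1.png

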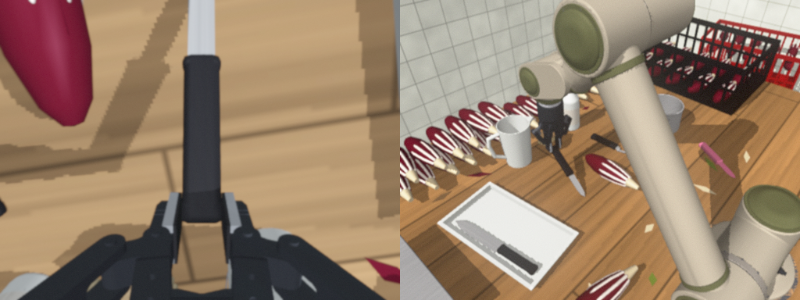

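Pivoting well. Keep lifting.

```bash
python3 -m inch '23.9 0 0 -10 0;23.9 0 0 -20 0;23.9 0 0 -30 0;23.9 0 0 -40 0;23.9 0 0 -50 0;23.9 0 0 -50 0'; python3 look.py c2;python3 -m inch '23.9 0 0 -10 0;23.9 0 0 -20 0;23.9 0 0 -30 0;23.9 0 0 -40 0;23.9 0 0 -40 0'; python3 look.py c3
```

```text
time_s: 10.15
position: [0.6063, 0.0988, 0.1379]
tool_rot: [[-0.986, 0.165, 0.002], [0.165, 0.986, -0.0], [-0.002, 0.0, -1.0]]
ft_force: [1.9, 0.2, 0.6]
grip_width: 0.0241
10.15 [0.6063 0.0988 0.1379] 0.0241 [1.9 0.2 0.6] [-0.054 -0.251 -0.036]
time_s: 10.88
position: [0.6063, 0.0988, 0.1783]
tool_rot: [[-0.986, 0.165, 0.003], [0.165, 0.986, -0.0], [-0.003, 0.0, -1.0]]
ft_force: [0.6, -0.5, 4.0]
grip_width: 0.0242
10.88 [0.6063 0.0988 0.1783] 0.02417 [ 0.6 -0.5  4. ] [ 0.006 -0.131  0.062]
```

View pics/c2.png

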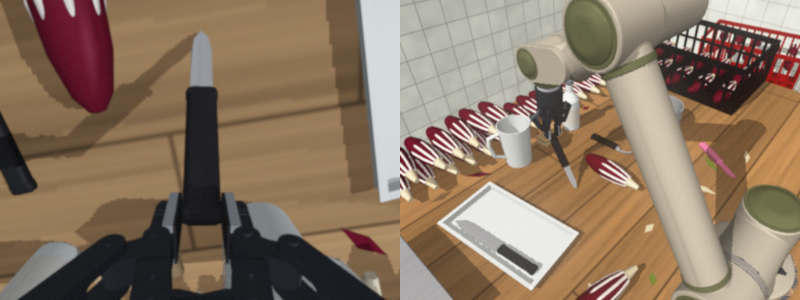

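View pics/c3.png

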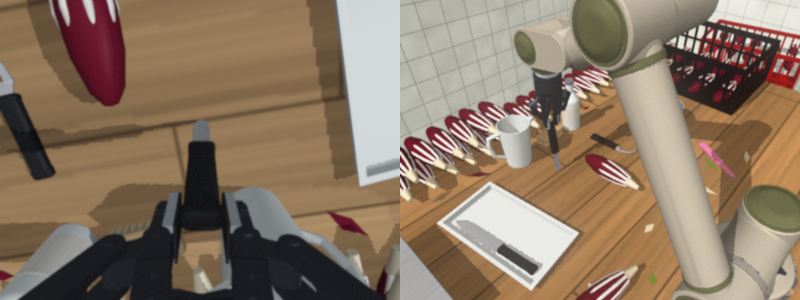

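The knife now hangs almost vertically. I'll tighten to hold the angle, lift clear, and measure the tip from two views.

```bash
python3 -m inch '20 0 0 0 0;20 0 0 0 0;20 0 0 -50 0;20 0 0 -90 0;20 0 0 -90 0' 35; python3 - <<'E'
from h import *
o=env.observe();print(o['time_s'],o['position'],o['grip_width'])
for n in ["wrist","side","top"]:cv2.imwrite(f"pics/d_{n}.png",env.get_image(n)["color"])
w=cv2.imread("pics/d_wrist.png");s=cv2.imread("pics/d_side.png");np.save
u,v=proj(env.get_image("side"),o['position']).astype(int);print(u,v)
b=s[max(0,v-60):v+115,u-75:u+75]
cv2.imwrite("pics/d.png",np.hstack([cv2.resize(w,(450,338))[:, :],cv2.resize(b,(int(150*338/b.shape[0]),338))]));print(max(0,v-60),u-75,338/b.shape[0])
E
```

```text
time_s: 11.6
position: [0.6063, 0.0988, 0.2693]
tool_rot: [[-0.986, 0.165, 0.005], [0.165, 0.986, -0.0], [-0.005, 0.001, -1.0]]
ft_force: [-0.2, -1.1, -0.5]
grip_width: 0.0225
11.6 [0.6063417  0.09884565 0.26928279] 0.022522996754276062
191 126
66 116 1.9314285714285715
```

View pics/d.png

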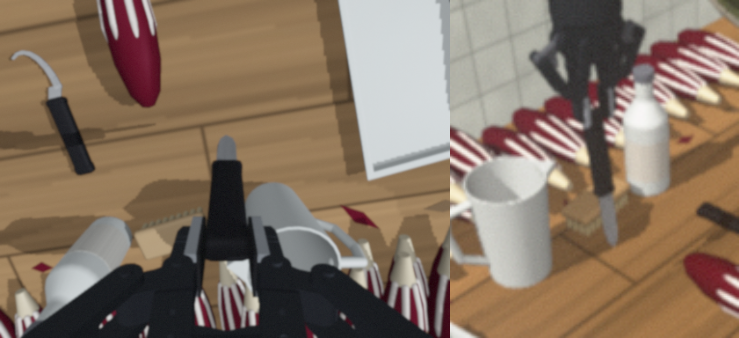

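```bash
python3 - <<'E'
from h import *
W=env.get_image("wrist");S=env.get_image("side");o=env.observe();R=np.array(o['tool_rot']);p=o['position']
def line(d,u,v):
    a=ray(d,u,v,0.);b=ray(d,u,v,.1);e=(b-a)/np.linalg.norm(b-a);return a,e
def tri(l):
    A=sum(np.eye(3)-np.outer(e,e) for a,e in l);b=sum((np.eye(3)-np.outer(e,e))@a for a,e in l);X=np.linalg.solve(A,b);return X,[np.linalg.norm((np.eye(3)-np.outer(e,e))@(X-a))*1000 for a,e in l]
for n,w,s in [("tip",(257,156),(200.4,191.8)),("heel",(257.1,184),(196.3,167))]:
    X,r=tri([line(W,*w),line(S,*s)]);print(n,X.round(4),((X-p)@R*1000).round(1),np.round(r,1))
E
```

```text
tip [0.5902 0.1007 0.0944] [ 14.8  -0.6 170.9] [0.9 0.9]
heel [0.5969 0.1002 0.1658] [ 8.3  0.  99.5] [1.5 1.5]
```

The tip sits at tool (15, 0, 171) mm and the heel at about (8, 0, 96) mm, so the knife hangs about 6° off vertical. I'll carry it high over to the pot.

```bash
python3 -m inch '20 0 0 -30 0;20 2 -20 -50 0;20 6 -60 -50 0;20 10 -105 -50 0;20 14 -150 -50 0;20 18 -195 -50 0;20 22 -240 -50 0;20 26 -285 -50 0;20 30 -330 -50 0;20 33 -370 -50 0' 35; python3 -m inch '20 4 -35 0 0;20 7 -65 0 0;20 9 -85 0 0;20 9 -90 0 0;20 9 -90 0 0';python3 - <<'E'
from h import *
o=env.observe();print(o['time_s'],o['position'],o['grip_width'])
for n in ["wrist","top","side"]:
  cv2.imwrite(f"pics/e_{n}.png",env.get_image(n)["color"])
a=[cv2.imread(f"pics/e_{n}.png") for n in ["wrist","top"]];cv2.imwrite("pics/e.png",cv2.resize(np.hstack(a),(800,300)))
E
```

```text
time_s: 13.15
position: [0.5115, -0.2622, 0.316]
tool_rot: [[-0.986, 0.165, -0.001], [0.165, 0.986, 0.001], [0.001, 0.001, -1.0]]
ft_force: [0.5, -0.1, -0.2]
grip_width: 0.0223
time_s: 13.78
position: [0.4887, -0.3475, 0.3167]
tool_rot: [[-0.986, 0.164, -0.0], [0.164, 0.986, 0.0], [0.0, 0.0, -1.0]]
ft_force: [-0.0, 0.2, -1.3]
grip_width: 0.0225
13.775 [ 0.48868064 -0.34750178  0.31667838] 0.022471629018771044
```

View pics/e.png

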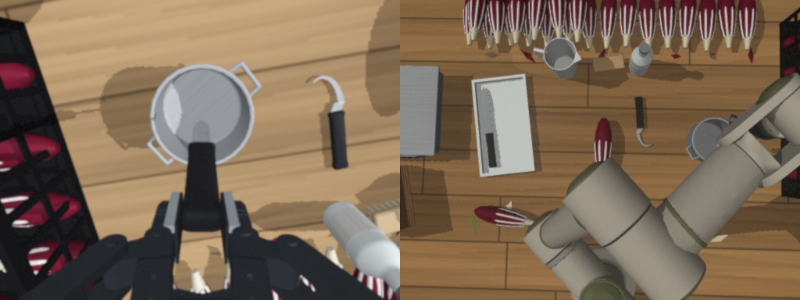

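View pics/e_side.png

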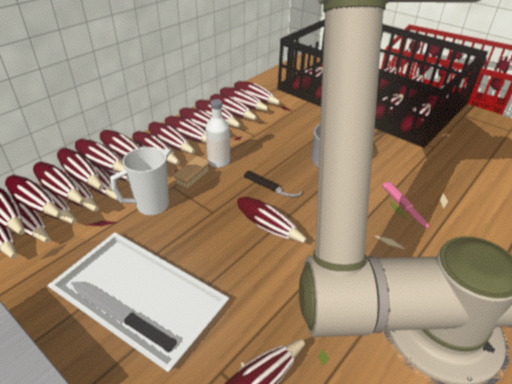

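```bash
python3 - <<'E'
from h import *
d=env.get_image("wrist");W=cloud(d);o=env.observe();R=np.array(o['tool_rot']);p=np.array(o['position'])
q=W[70:225,190:330];m=(q[...,2]>.095)&(q[...,2]<.106);P=q[m]
c,r=cv2.minEnclosingCircle(P[:,:2].astype(np.float32));A=np.c_[2*P[:,:2],np.ones(len(P))];s=np.linalg.lstsq(A,(P[:,:2]**2).sum(1),rcond=None)[0];print(len(P),c,r,s[:2],np.sqrt(s[2]+s[0]**2+s[1]**2),P[:,2].max())
print(((np.array([s[0],s[1],.1])-p)@R*1000).round(1))
for u,v in [(257,160),(257,165),(257,190),(257,200),(258,230)]:
  print(u,v,((W[v,u]-p)@R*1000).round(1))
E
```

```text
1930 (0.47894012928009033, -0.3461564779281616) 0.07243169844150543 [ 0.47846065 -0.34604543] 0.06896003110523832 0.10234607230379186
[ 10.4  -0.6 217. ]
257 160 [ 13.8  -1.1 158.3]
257 165 [ 12.4  -1.  144.8]
257 190 [10.9 -1.  78.4]
257 200 [ 8.3 -0.9 65.1]
258 230 [ 3.7 -0.3 28.2]
```

The pot axis is at tool (10, -1), right under the blade, and the hang hasn't changed. I'll dip to a TCP height of 0.183, which puts the tip about 12 mm above the bench and the heel about 12 mm below the rim.

```bash
python3 -m inch '20 0 0 25 0;20 0 0 55 0;20 0 0 85 0;20 0 0 105 0;20 0 0 120 0;20 0 0 128 0;20 0 0 134 0;20 0 0 134 0' 35; python3 look.py f1
```

```text
time_s: 14.98
position: [0.4885, -0.348, 0.1829]
tool_rot: [[-0.986, 0.165, 0.0], [0.165, 0.986, -0.0], [-0.0, -0.0, -1.0]]
ft_force: [-0.8, -0.2, -0.4]
grip_width: 0.0221
14.97 [ 0.4885 -0.348   0.1829] 0.0221 [-0.8 -0.2 -0.4] [-0.012 -0.004  0.019]
```

View pics/f1.png

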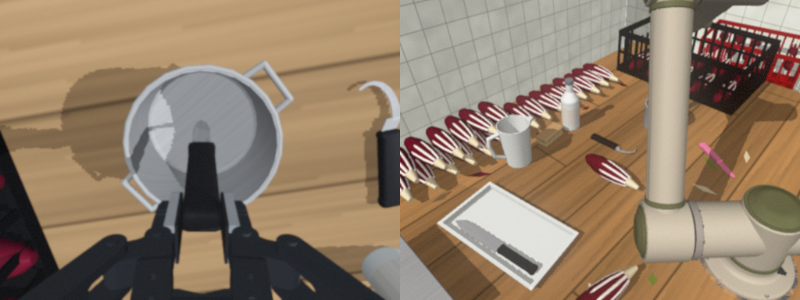

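The blade is in the pot, near the centre of its mouth, and no contact force shows. Now I'll hold it there for about 1.6 s, then raise it.

```bash
python3 -m inch '20 0 0 0 0;20 0 0 0 0;20 0 0 0 0;20 0 0 0 0;20 0 0 0 0;20 0 0 0 0;20 0 0 0 0;20 0 0 0 0;20 0 0 0 0;20 0 0 0 0' 35; python3 -m inch '20 0 0 0 0;20 0 0 0 0;20 0 0 0 0;20 0 0 -10 0;20 0 0 -35 0;20 0 0 -65 0;20 0 0 -100 0;20 0 0 -135 0;20 0 0 -145 0;20 0 0 -145 0'; python3 look.py f2
```

```text
time_s: 16.32
position: [0.4885, -0.348, 0.1828]
tool_rot: [[-0.986, 0.165, 0.0], [0.165, 0.986, -0.0], [-0.0, -0.0, -1.0]]
ft_force: [0.4, 0.4, -0.5]
grip_width: 0.0226
time_s: 17.58
position: [0.4884, -0.3479, 0.3276]
tool_rot: [[-0.986, 0.165, 0.0], [0.165, 0.986, -0.0], [-0.0, -0.0, -1.0]]
ft_force: [0.8, 0.1, -2.0]
grip_width: 0.0224
17.57 [ 0.4884 -0.3479  0.3276] 0.02239 [ 0.8  0.1 -2. ] [ 0.023 -0.004 -0.005]
```

View pics/f2.png

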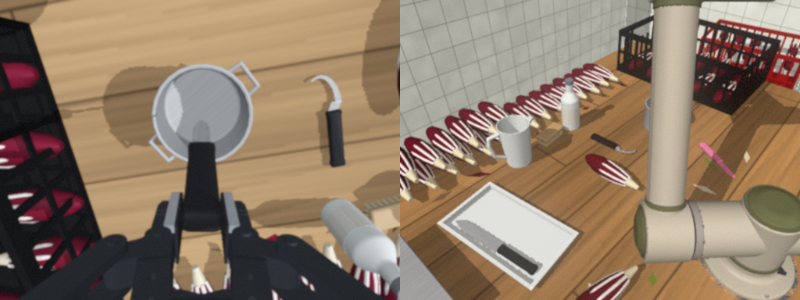

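The dip is done and the pot hasn't moved. Now I'll carry the knife over the free side of the tray.

```bash
python3 -m inch '20 4 20 0 0;20 13 60 0 0;20 23 105 0 0;20 33 150 0 -2;20 43 195 0 -4;20 53 240 0 -6;20 63 285 0 -8;20 72 330 0 -10;20 82 375 0 -12;20 92 420 0 -14' 35; python3 -m inch '20 0 0 0 -4;20 0 0 0 -4'; python3 -c "
from h import *
o=env.observe();R=np.array(o['tool_rot']);p=np.array(o['position']);print(p,R[:,0],((np.array([.4554,.3075,0])-p)@R*1000).round(1))"
```

```text
time_s: 18.92
position: [0.4663, 0.0829, 0.3266]
tool_rot: [[-0.997, -0.08, -0.002], [-0.08, 0.997, 0.0], [0.002, 0.0, -1.0]]
ft_force: [1.0, -0.1, -0.4]
grip_width: 0.0227
time_s: 19.18
position: [0.4666, 0.0818, 0.3268]
tool_rot: [[-0.989, -0.148, -0.002], [-0.148, 0.989, 0.0], [0.002, 0.0, -1.0]]
ft_force: [0.2, -1.1, -1.1]
grip_width: 0.0222
[0.46657573 0.08177975 0.32679968] [-0.98893737 -0.14831994  0.00201795] [-23.1 224.8 326.8]
```

```bash
python3 -m inch '20 -4 40 0 0;20 -9 85 0 0;20 -14 130 0 0;20 -18 175 0 0;20 -22 210 0 0;20 -23 225 0 0;20 -23 225 0 0;20 -23 225 0 0' 35; python3 look.py g1; python3 - <<'E'
from h import *
cv2.imwrite("pics/g1t.png",env.get_image("top")["color"])
d=env.get_image("wrist");cv2.imwrite("pics/g1w.png",d["color"])
E
```

```text
time_s: 20.18
position: [0.4566, 0.3062, 0.3278]
tool_rot: [[-0.989, -0.146, -0.0], [-0.146, 0.989, -0.0], [0.0, -0.0, -1.0]]
ft_force: [-0.9, -0.5, -0.2]
grip_width: 0.0228
20.18 [0.4566 0.3062 0.3278] 0.02278 [-0.9 -0.5 -0.2] [ 0.019 -0.032 -0.005]
```

View pics/g1w.png

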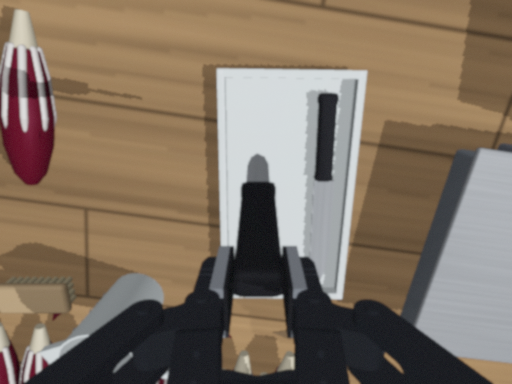

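View pics/g1.png

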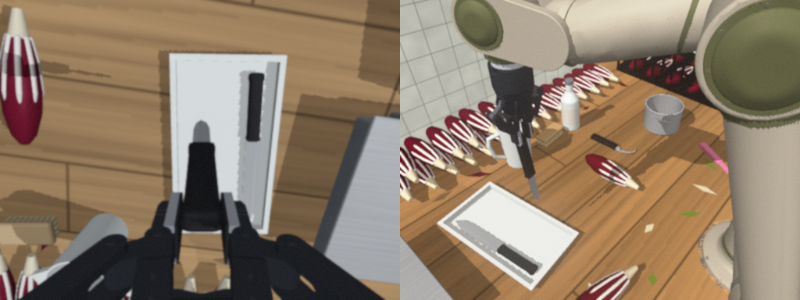

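The tray lies square below, with corners at (217,69) and (366,70). The long knife is on the right, its inner edge at about column 305 by the blade. I'll check the clearances.

```bash
python3 - <<'E'
from h import *
d=env.get_image("wrist");o=env.observe();R=np.array(o['tool_rot']);p=np.array(o['position'])
for n,u,v,z in [("c1",217,69,.02),("c2",366,70,.02),("c3",343,299,.02),("Ledge",225,200,.02),("LKhandle inner",316,178,.018),("LK butt",327,94,.018),("LKblade inner",304,250,.012),("tip",258,156,.157)]:
  print(n,((ray(d,u,v,z)-p)@R*1000).round(1))
E
```

```text
c1 [ 96.5 -51.7 308. ]
c2 [ 95.3 135.5 308. ]
c3 [-244.2  134.2  308. ]
Ledge [-78.  -47.1 308. ]
LKhandle inner [-46.2  80.8 310. ]
LK butt [ 66.4  88.8 310. ]
LKblade inner [-161.9   70.   316. ]
tip [ 15.   -0.5 171. ]
```

Shift 8 mm towards the middle of the free strip and lower until the tip is just above the floor.

```bash
python3 -m inch '20 0 8 30 0;20 0 8 70 0;20 0 8 105 0;20 0 8 130 0;20 0 8 143 0;20 0 8 149 0;20 0 8 149 0;23.3 0 8 149 0' 20; python3 look.py h1
```

```text
time_s: 21.42
position: [0.456, 0.3155, 0.1802]
tool_rot: [[-0.989, -0.148, 0.003], [-0.148, 0.989, 0.001], [-0.003, 0.001, -1.0]]
ft_force: [1.3, -0.0, 6.3]
grip_width: 0.0231
21.43 [0.456  0.3155 0.1802] 0.02306 [ 1.3 -0.   6.3] [-0.09  -0.082 -0.014]
```

View pics/h1.png

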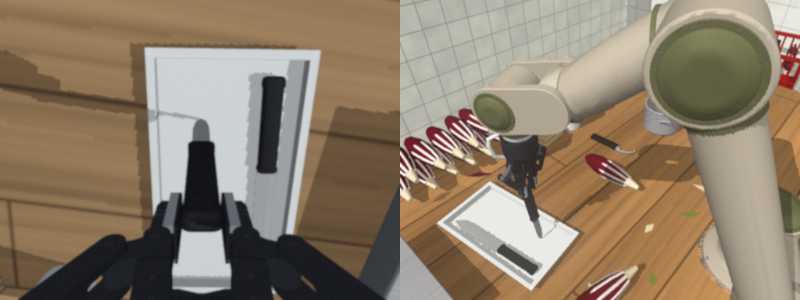

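The tip just touches the floor, at about 6 N. I'll swing the handle back and down along an arc about the tip.

```bash
python3 -m inch '23.4 -8 0 0 0;23.4 -16 0 0 0;23.4 -30 0 2 0;23.4 -45 0 5.5 0;23.4 -60 0 11 0;23.4 -60 0 11 0'; python3 look.py h2
```

```text
time_s: 22.28
position: [0.5158, 0.3242, 0.1672]
tool_rot: [[-0.989, -0.147, 0.0], [-0.147, 0.989, 0.0], [-0.0, 0.0, -1.0]]
ft_force: [0.7, 0.5, 1.6]
grip_width: 0.0237
22.27 [0.5158 0.3242 0.1672] 0.02369 [0.7 0.5 1.6] [ 0.118 -0.06   0.019]
```

View pics/h2.png

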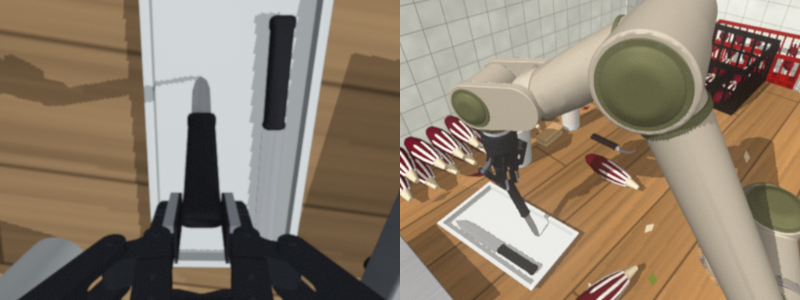

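The knife is pivoting as planned at low force. Continue.

```bash
python3 -m inch '23.4 -14 0 7 0;23.4 -27 0 15 0;23.4 -39 0 23 0;23.4 -50 0 33 0;23.4 -61 0 44 0;23.4 -70 0 56 0;23.4 -70 0 56 0'; python3 look.py h3
```

```text
time_s: 23.25
position: [0.5832, 0.3342, 0.1097]
tool_rot: [[-0.989, -0.148, -0.004], [-0.148, 0.989, -0.001], [0.004, -0.001, -1.0]]
ft_force: [-0.6, -0.4, -0.7]
grip_width: 0.0237
23.25 [0.5832 0.3342 0.1097] 0.0237 [-0.6 -0.4 -0.7] [ 0.011  0.084 -0.001]
```

View pics/h3.png

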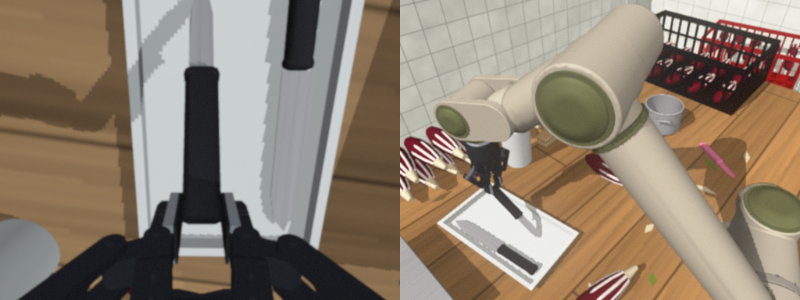

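```bash
python3 -m inch '23.4 -8 0 13 0;23.4 -16 0 26 0;23.4 -22 0 40 0;23.4 -27 0 55 0;23.4 -30 0 68 0;23.4 -31 0 78 0;23.4 -31 0 78 0'; python3 look.py h4
```

```text
time_s: 24.22
position: [0.6138, 0.339, 0.0328]
tool_rot: [[-0.989, -0.148, -0.002], [-0.148, 0.989, -0.001], [0.002, -0.0, -1.0]]
ft_force: [-0.5, -0.1, -0.7]
grip_width: 0.0234
24.23 [0.6138 0.339  0.0328] 0.02337 [-0.5 -0.1 -0.7] [0.04  0.133 0.015]
```

View pics/h4.png

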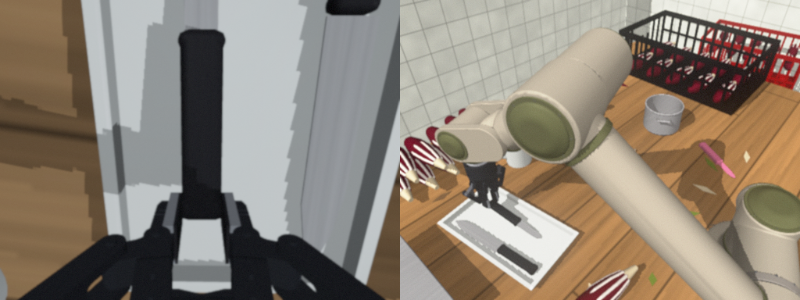

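```bash
python3 -m inch '23.4 -1 0 8 0;23.4 -1 0 14 0;23.4 -1 0 18 0;23.4 -1 0 18 0'; python3 look.py i1;  python3 -m inch '23.4 0 0 2 0;23.4 0 0 4 0;23.4 0 0 4 0'; python3 look.py i2
```

```text
time_s: 24.82
position: [0.6153, 0.3392, 0.0155]
tool_rot: [[-0.989, -0.148, -0.001], [-0.148, 0.989, -0.0], [0.001, -0.0, -1.0]]
ft_force: [-0.6, 0.2, 0.8]
grip_width: 0.0234
24.82 [0.6153 0.3392 0.0155] 0.02344 [-0.6  0.2  0.8] [-0.013  0.075  0.027]
time_s: 25.3
position: [0.6156, 0.3393, 0.012]
tool_rot: [[-0.989, -0.148, 0.001], [-0.148, 0.989, 0.0], [-0.001, 0.0, -1.0]]
ft_force: [1.8, -0.2, 1.1]
grip_width: 0.0235
25.3 [0.6156 0.3393 0.012 ] 0.02348 [ 1.8 -0.2  1.1] [ 0.058 -0.119 -0.019]
```

View pics/i2.png

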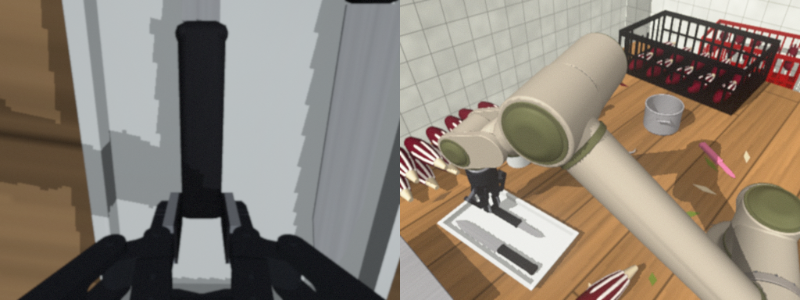

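It's within a couple of mm of flat. I'll take the last bit, open gently to 36 mm, and rise.

```bash
python3 -m inch '23.4 0 0 1.5 0;23.4 0 0 1.5 0;24 0 0 1.5 0;24.6 0 0 1.5 0;26 0 0 1.5 0;30 0 0 1.5 0;36 0 0 1.5 0;36 0 0 1.5 0'; python3 look.py j1; python3 -m inch '36 0 0 -8 0;36 0 0 -25 0;36 0 0 -60 0;36 0 0 -110 0;36 0 0 -170 0;36 0 0 -230 0;36 0 0 -230 0'; python3 look.py j2; python3 - <<'E'
from h import *
cv2.imwrite("pics/j3.png",env.get_image("wrist")["color"]);cv2.imwrite("pics/j4.png",env.get_image("side")["color"])
E
```

```text
time_s: 26.4
position: [0.6154, 0.3393, 0.0103]
tool_rot: [[-0.989, -0.148, -0.0], [-0.148, 0.989, -0.0], [0.0, -0.0, -1.0]]
ft_force: [0.6, 0.4, 0.8]
grip_width: 0.0363
26.4 [0.6154 0.3393 0.0103] 0.03631 [0.6 0.4 0.8] [ 0.017 -0.036  0.014]
time_s: 27.38
position: [0.6164, 0.3397, 0.2479]
tool_rot: [[-0.989, -0.148, 0.012], [-0.148, 0.989, 0.004], [-0.012, 0.002, -1.0]]
ft_force: [0.2, 0.5, 0.0]
grip_width: 0.036
27.38 [0.6164 0.3397 0.2479] 0.03598 [0.2 0.5 0. ] [0.047 0.001 0.027]
```

View pics/j3.png

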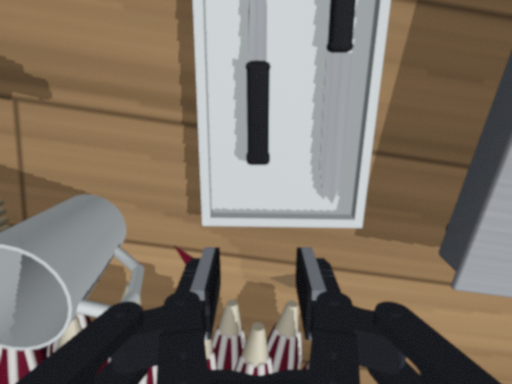

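View pics/j4.png

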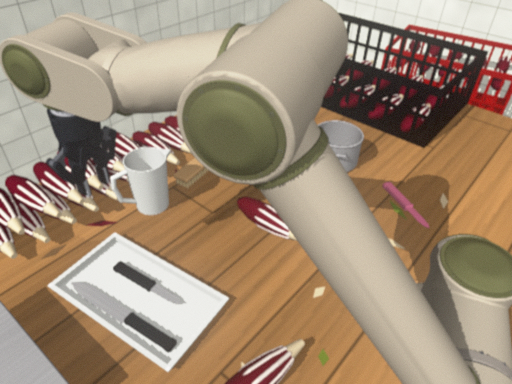

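The knife lies flat on the tray floor, in the free strip and clear of the long knife. In the wrist view its handle runs from (258,62) to (258,163), while the long knife's inner edge is at about column 315. One last check of the pot and the knife's height, then I'll hand in.

```bash
python3 - <<'E'
from h import *
d=env.get_image("top");W=cloud(d)
q=W[140:215,355:445];m=(q[...,2]>.09)&(q[...,2]<.115);P=q[m][:,:2];print("pot",len(P),(P.min(0)+P.max(0))/2)
w=env.get_image("wrist");V=cloud(w);print("handle z",np.nanmedian(V[70:90,252:264,2]),np.nanmedian(V[140:158,252:264,2]),"blade",np.nanmedian(V[15:40,254:262,2]),"floor",np.nanmedian(V[170:195,250:265,2]))
env.close_job()
E
```

```text
pot 461 [ 0.47861319 -0.34577917]
handle z 0.018794044878752143 0.018535861293669922 blade 0.012062821518120338 floor 0.0025626780229108005
the job is handed in; nothing more can be done
```

The trimming knife has been dipped and now lies flat on the tray floor, in the free strip beside the long knife. I handed the job in at about 27.5 s, well under the 53 s limit.

- **Dip:** I gripped the knife by the end of its handle and let it pivot blade-down. The blade went into the pot with the handle end about 12–16 mm below the rim. I held it there for about 1.6 s with no contact force showing.
- **Pot:** after the job its centre was within 1 mm of where it started, at (0.479, -0.346).
- **Laying down:** the handle top reads 18.5–18.8 mm at both ends and the tray floor 2.6 mm, which fits the 16 mm thick handle lying flat. The pictures show a clear gap to the long knife.

Two things did not go as expected:
- **First grip:** when I eased the jaws to let the knife pivot, it slipped out and dropped about 25 mm back onto the bench. I picked it up again and the second grip held.
- **Touch-down:** the tip touched the tray floor about 6 mm sooner than my camera measurement predicted, at about 6 N. This means it also hung a few mm lower in the pot than planned, just above the pot's floor, but no contact force showed there.

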